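# Match the labels of a specimen jar and unscrew it in the bench holder

## Task

Pick up the closed blue-capped specimen jar and show the barcode reader its two labels one after the other, squarely and still for a moment each: first the clinic's label with the green band, then the lab's label with the yellow band. Then stand the jar fully down in the square pocket of the bench holder, which keeps it from turning, unscrew the tight blue cap until its thread lets go, and lift it straight up just clear of the mouth, not more than about 3 cm above it. Finish while still holding the cap there, level and over the jar, with the jar left down in the holder and everything else left where it was.

Things in the scene. Friction and masses are not known exactly. Their poses are not given: they have to be found in the camera images.
- jar: Specimen jar: opaque white square bottle, 62 x 62 mm in plan, 80 mm high to its shoulder, with a round threaded neck, 50 mm over the thread; 0.2 to 0.45 kg. Origin: centre of its underside; z up its axis, x and y square to its faces. It starts upright on the bench, capped, at a yaw from 0 to 190 degrees, in one of two places on the robot's right; the other jar has the other place.
- label_clinic (a point): Centre of the clinic's label (50 x 42 mm, white with a barcode and a green band along its top), on the jar's -x face, 42 mm above the jar's underside and 31 mm from its axis; the axes are the jar's.
- label_lab (a point): Centre of the lab's label (same size, yellow band along its top), on the jar's -y face, 42 mm above the underside and 31 mm from the axis; the axes are the jar's.
- jar_mouth (a point): Centre of the jar's mouth (flat rim of the neck), on its axis 114 mm above its underside. The neck has a right-hand thread with 18 mm of rise per turn: the cap opens counter-clockwise seen from above. The jar can be carried by the closed cap; until the thread lets go, lifting the cap lifts the jar. Outside the holder the jar turns with the cap.
- cap: Blue ribbed screw cap, 56 mm across, 24 mm high, 50 g. Origin: centre of its lower edge, 97 mm above the jar's underside when screwed on; z up. Tight for the first 40 degrees or so (about 0.4 N m, a springy liner presses on the rim), then loose; free after 120 to 140 degrees (2.1 to 2.4 rad), about 7 mm higher. Turned on past 220 degrees (3.8 rad) without lifting, it would catch again.
- holder: Fixed grey jar holder: block 110 x 110 mm, 52 mm high, on a steel base plate 150 (x) by 112 mm (y). Square pocket 65 mm wide, its sides along the holder's x and y, its floor 12 mm above the bench; the mouth widens to 81 mm over the top 10 mm. The jar fits in any of four quarter turns. Origin: centre of its underside on the bench.
- reader: Fixed barcode reader on a round black stand (96 mm across), a white head 84 mm wide, from 59 to 165 mm above the bench, with a dark red window in its front. Origin: centre of the stand's underside on the bench; the window looks along the reader's -x axis.
- reader_window (a point): Centre of the reader's window, 45 mm from the reader's axis on its -x side, 110 mm above the bench; axes as the reader's. It reads an upright label held 45 to 95 mm in front of it (best 70 mm), facing it within about 17 degrees, and centred on the window within 25 mm sideways and up and down.
- other_jar: Another case's jar of the same shape and size, with an orange cap (top 121 mm up) and a red-banded label: leave alone. Origin: centre of its underside.
- wipes: Green carton of wipes, 115 x 215 x 85 mm: leave alone. Origin: centre of its underside.
- slide_box: Flat blue slide box, 90 x 178 x 35 mm: leave alone. Origin: centre of its underside.
- wash_bottle: White wash bottle with a red cap and spout, 62 mm across and 178 mm high: leave alone. Origin: centre of its underside.
Not all that is in view belongs to the job. Of the things shaped like the cap, the blue one is meant.

How it is judged:
On the way, in this order (a step that is already met when the one before it is completed fails the run):
1. the clinic's label (green band) is shown to the reader: 45 to 95 mm in front of the window, centred within 25 mm, square within 0.3 rad, the jar upright and still (x of label_clinic in the frame of reader_window between -0.095 and -0.045 m and x of jar in the frame of reader_window below -0.07 m and y of label_clinic in the frame of reader_window between -0.025 and 0.025 m and z of label_clinic in the frame of reader_window between -0.025 and 0.025 m and angle between the x axis of jar and the x axis of reader, either way round below 0.3 rad and angle between jar's own z axis and vertical below 0.25 rad and linear speed of jar below 0.06 m/s and angular speed of jar below 0.5 rad/s), for 0.3 s.
2. then the lab's label (yellow band) is shown to the reader in the same way (x of label_lab in the frame of reader_window between -0.095 and -0.045 m and x of jar in the frame of reader_window below -0.07 m and y of label_lab in the frame of reader_window between -0.025 and 0.025 m and z of label_lab in the frame of reader_window between -0.025 and 0.025 m and angle between the y axis of jar and the x axis of reader, either way round below 0.3 rad and angle between jar's own z axis and vertical below 0.25 rad and linear speed of jar below 0.06 m/s and angular speed of jar below 0.5 rad/s), for 0.3 s.
3. the jar stands down in the holder's pocket (within 4 mm of its floor, upright) with the cap still screwed on (z of jar in the frame of holder below 0.016 m and horizontal distance between jar and holder below 0.006 m and angle between jar's own z axis and vertical below 0.06 rad and z of cap in the frame of jar below 0.1 m), for 0.2 s.
At the end, for the whole second after the job is handed in: The jar stands down in the holder's pocket (within 4 mm of its floor); the cap is held still and level in the fingers, its lower edge 1 to 40 mm above the jar's mouth and its centre within 15 mm of the mouth's axis, touching nothing else; the fingers do not touch the jar (z of jar in the frame of holder below 0.016 m and horizontal distance between jar and holder below 0.006 m and angle between jar's own z axis and vertical below 0.06 rad and z of cap in the frame of jar_mouth between 0.001 and 0.04 m and horizontal distance between cap and jar_mouth below 0.015 m and angle between cap's own z axis and vertical below 0.2 rad and contact force between the fingers and cap above 2 N and contact force between cap and jar below 0.05 N and contact force between each of the arm, the fingers and jar below 0.5 N and linear speed of each of cap, jar below 0.02 m/s); the arm keeps its last pose, push and grip.
It fails at once if a bystander is moved by more than 30 mm (distance of any of other_jar, wipes, slide_box, wash_bottle from where it was at the start of the episode above 0.03 m).
It fails at once if the jar is tipped over (angle between jar's own z axis and vertical above 0.7 rad).
It also fails if it takes over 54 s, if anything falls off the work surface, if the arm or the gripper's body presses on something with over 40 N, if the wrist force passes 120 N, or if a joint passes its speed limit or range.

## Robot

A 6-joint arm with a two-finger parallel gripper is mounted at the origin on the work surface. World frame = base frame: x ahead of the robot, y to its left, z up, the work surface at z = 0. Lengths are in m, angles in rad, forces in N, time in s.
With the tool pointing down it reaches from about 0.375 to 0.925 m from the base axis. Payload 5.7 kg.
Tool frame: the origin (TCP) lies on the front face of the gripper's body, between the roots of the fingers; the fingertips stand 73 mm ahead of it and the grasp point (between the pads) lies 54 mm ahead of it; z points along the fingers, y is the line along which they close (so a half turn about z gives the same grasp; the last joint's range is limited). The gripper opens to 85 mm and grips with 20 to 120 N. Pads are 22 mm wide; open, the fingers measure 114 mm over their backs; the gripper's body (76 mm by 85 mm) begins 54 mm behind the grasp point. The pads swing forward as they close: fully open they stand 13 mm farther back than shut.
Start: joints at [-1.244, 0.359, 1.51, -0, 1.272, -0.115], TCP at [0.257, -0.542, 0.304] pointing down, gripper open.
Joint ranges: [-2.97, 2.97], [-1.01, 2.36], [0.21, 2.38], [-0.96, 4.11], [0.2, 2.71], [-2.98, 2.98]. Speed limits (rad/s): [2.39, 2.39, 3.14, 3.14, 3.14, 3.14].

## Interface

Orientations are given as [roll, pitch, yaw] about the fixed x, y, z axes, in that order (R = Rz(yaw) Ry(pitch) Rx(roll)).
In Python, from plant import env, optics gives the robot as it stands. The module is installed in compiled form; this text tells all that it offers.
- The arm moves only by the tool servo_tool, never from a script. Its argument "steps" is a list that holds one entry, the list of rows, each a list of 6 numbers: the shift along the world's x, y, z in m, then the turn, a rotation vector about the world's x, y, z in degrees. A call has 1 to 12 rows; each row is the pose to reach, as a shift and turn from the pose commanded when the call began; what a row does not reach only later rows make up. A row lasts 1/10 s, in which the tool goes at most 50 mm and 8.59 degrees, less where a joint would pass 70% of its speed; a pose out of reach is approached as far as the arm can. A call with a gripper value outside its range is refused whole. "claw" is the closure, from 0 (fully open) to 1 (shut), set as the call begins (left out, the last holds). The fingers move at their own pace and stop on an object; "squeeze" is the grip in N (left out, the last holds). Time passes only in rows, so rows that repeat a pose let the fingers close. It gives the time, the measured TCP pose, the force, the opening and the grip force at its end, in the units of the state.
- env.observe(): the state, without advancing time (a new reading comes with each control period).
- optics.get_image(name): name is "scene" or "top" or "wrist"; returns a dict with "color" (400x640x3 uint8, red, green, blue), "K" (3x3 intrinsics, pixels), "dist" ([k1, k2, p1, p2, k3] as OpenCV has them; the pictures are not rectified), "rvec" (rotation vector, rad) and "tvec" (3), from world to camera coordinates, as OpenCV has them; the wrist camera has in their place "hand_eye" (4x4, takes a point from camera to tool coordinates, whose origin is the TCP and whose axes are the flange's). Camera axes: x right, y down, z forward; pixel columns grow to the right and rows downward; lengths in m; the calibration is good to about 2 mm. A picture is of the moment at which its call begins: read the wrist's pose just before it. There is no depth.
- env.close_job(): hands the job in; it is judged then, once.
The state is a dict: "clock": time; "joint_pos": joint angles; "qd": joint speeds; "tau": joint torques, N m; "position": TCP position; "eef_rot": TCP orientation; "wrist_force": force on the tool from outside, world axes, zero at the start; "wrist_torque": the same for the moment, N m; "gripper_width": opening from 0.0 (shut) to 1.0 (fully open); "gripper_force": force on a finger pad.
Only numpy, scipy, OpenCV 4.12 (cv2) and the standard library are available. Lean on these libraries where they do the work, as an engineer would, in place of code of your own. Each camera call takes 0.05 s, during which the arm holds its last target. There are 200 camera calls.

## Working session

There is one attempt and no reset: what is moved stays moved. The work goes in short steps, Python scripts to look and compute and a tool call to move; the robot and the scene stay as the last step left them, time stands still between calls to the robot, and variables do not carry over. Pictures are saved under pics/ and viewed, at most 11 in all, crops included, and the job is handed in when it is done.

Besides the shell and the picture viewer there is one more tool, called after "Call:" by a JSON object that holds its "fn" and its "kwargs", one argument or row to a line. servo_tool: Moves the arm, as the interface text tells. Its arguments: {"type":"object","properties":{"steps":{"type":"array"},"claw":{"type":"number"},"squeeze":{"type":"number"}},"required":["steps"]}

```bash
mkdir -p pics; cat > h.py <<'E'
import numpy as np, cv2, json, pickle
from plant import env, optics
from scipy.spatial.transform import Rotation as R
def grab(name, save):
    s=env.observe(); d=optics.get_image(name); d['state']=s
    if name=='wrist':
        T=np.eye(4); e=np.array(s['eef_rot']); T[:3,:3]=R.from_euler('xyz',e).as_matrix(); T[:3,3]=s['position']
        C=T@np.array(d['hand_eye'])
    else:
        C=np.eye(4); Rw=cv2.Rodrigues(np.array(d['rvec'],float))[0]; C[:3,:3]=Rw.T; C[:3,3]=-Rw.T@np.array(d['tvec'],float).ravel()
    d['C']=C
    cv2.imwrite(f'pics/{save}.png',d['color'][:,:,::-1]); pickle.dump(d,open(f'pics/{save}.pkl','wb'))
    return d
def load(save): return pickle.load(open(f'pics/{save}.pkl','rb'))
def rays(d,px):
    px=np.array(px,float).reshape(-1,1,2)
    u=cv2.undistortPoints(px,np.array(d['K'],float),np.array(d['dist'],float)).reshape(-1,2)
    v=np.c_[u,np.ones(len(u))]@d['C'][:3,:3].T
    return d['C'][:3,3],v
def onz(d,px,z):
    o,v=rays(d,px); return o+v*((z-o[2])/v[:,2])[:,None]
def proj(d,P):
    W=np.linalg.inv(d['C']); return cv2.projectPoints(np.array(P,float).reshape(-1,3),cv2.Rodrigues(W[:3,:3])[0],W[:3,3],np.array(d['K'],float),np.array(d['dist'],float))[0].reshape(-1,2)
E
python3 - <<'E'
from h import *
for n in ['scene','top','wrist']:
    d=grab(n,n+'0'); print(n,d['C'].round(3).tolist(),np.array(d['K']).round(0).tolist())
s=env.observe(); print({k:np.round(v,3) for k,v in s.items()})
E
```

```text
scene [[-0.882, 0.366, -0.296, 0.9], [0.471, 0.702, -0.534, 0.652], [0.013, -0.611, -0.792, 1.048], [0.0, 0.0, 0.0, 1.0]] [[428.0, 0.0, 318.0], [0.0, 428.0, 203.0], [0.0, 0.0, 1.0]]
top [[0.014, -0.999, 0.036, 0.494], [-1.0, -0.015, -0.025, 0.043], [0.025, -0.035, -0.999, 1.16], [0.0, 0.0, 0.0, 1.0]] [[362.0, 0.0, 326.0], [0.0, 362.0, 198.0], [0.0, 0.0, 1.0]]
wrist [[0.428, -0.871, -0.243, 0.317], [-0.904, -0.413, -0.113, -0.512], [-0.001, 0.268, -0.963, 0.373], [0.0, 0.0, 0.0, 1.0]] [[337.0, 0.0, 321.0], [0.0, 337.0, 200.0], [0.0, 0.0, 1.0]]
{'clock': np.float64(0.15), 'joint_pos': array([-1.244,  0.359,  1.511, -0.   ,  1.273, -0.115]), 'qd': array([ 0.001, -0.002, -0.004,  0.001, -0.001, -0.001]), 'tau': array([ 0.0000e+00, -5.2803e+01, -2.7893e+01, -0.0000e+00,  8.0000e-03,
       -0.0000e+00]), 'position': array([ 0.256, -0.542,  0.303]), 'eef_rot': array([-3.14 , -0.   ,  0.442]), 'wrist_force': array([-0.627,  0.124, -0.249]), 'wrist_torque': array([-0.006, -0.016, -0.012]), 'gripper_force': np.float64(0.0), 'gripper_width': np.float64(1.0)}
```

View pics/scene0.png

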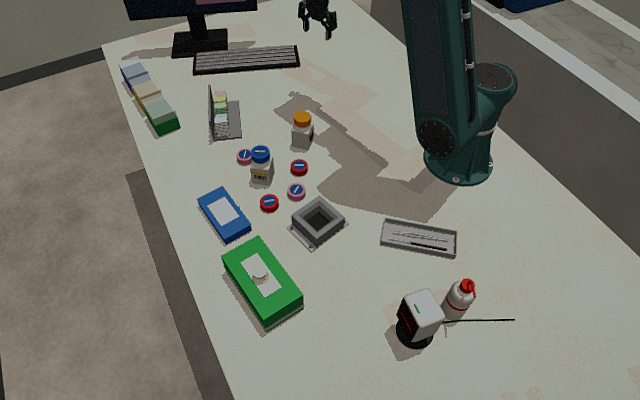

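View pics/top0.png

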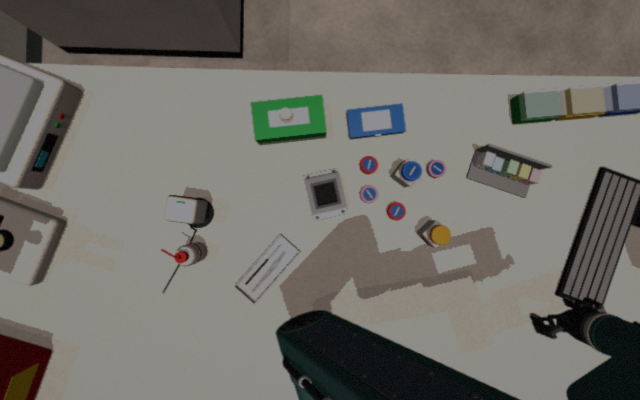

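View pics/wrist0.png

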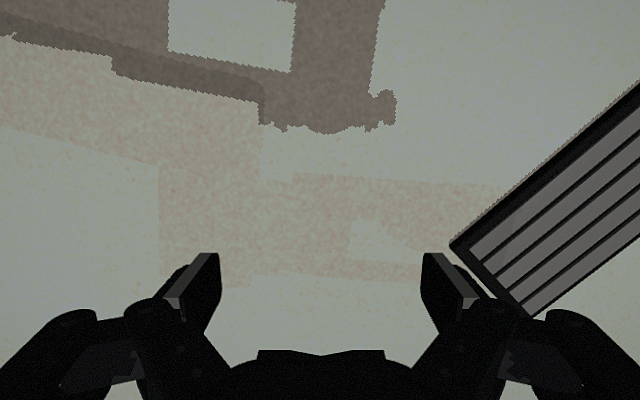

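The blue-capped jar is at (260,153) in the scene image and (411,171) in the top image. The holder is at (318,220) and (326,193), and the reader at (418,315) and (190,210). Next I'll crop the jar and reader and measure.

```bash
python3 - <<'E'
from h import *
s=load('scene0'); t=load('top0')
a=s['color'][130:200,220:340]; b=s['color'][280:360,380:500]; c=t['color'][145:255,350:470]; e=t['color'][170:280,140:260]
f=lambda i: cv2.resize(i,(400,300),interpolation=cv2.INTER_CUBIC)
cv2.imwrite('pics/crop1.png',np.vstack([np.hstack([f(a),f(b)]),np.hstack([f(c),f(e)])])[:,:,::-1])
def blobs(d,lo,hi,roi):
    h=cv2.cvtColor(d['color'],cv2.COLOR_RGB2HSV); m=cv2.inRange(h,lo,hi); x0,y0,x1,y1=roi
    k=np.zeros_like(m); k[y0:y1,x0:x1]=m[y0:y1,x0:x1]
    cs=cv2.findContours(k,cv2.RETR_EXTERNAL,cv2.CHAIN_APPROX_NONE)[0]; return max(cs,key=cv2.contourArea)
def cen(c): m=cv2.moments(c); return [m['m10']/m['m00'],m['m01']/m['m00']]
ct=blobs(t,(95,100,60),(125,255,255),(395,150,424,190)); cs=blobs(s,(95,100,60),(125,255,255),(248,140,275,170))
print('cap',cv2.boundingRect(ct),cv2.boundingRect(cs),onz(t,cen(ct),.115),onz(s,cen(cs),.112))
print('orange',onz(t,[439,235],.121))
# holder dark pocket & block corners
hp=blobs(t,(0,0,0),(180,255,60),(308,175,345,212)); r=cv2.minAreaRect(hp); print('pocket',r, onz(t,cv2.boxPoints(r),.012).round(3).tolist(), onz(t,[r[0]],.012))
P=[[0.494,0.043,0]]
print('reader head top', onz(t,[[166,196],[198,197],[196,222],[166,221]],.165).round(3).tolist())
print('stand',onz(t,[[200,190],[214,212],[200,226]],.01).round(3).tolist())
print('wash',onz(t,[180,257],.178),'wipes',onz(t,[[251,101],[325,96],[327,137],[256,142]],.085).round(3).tolist())
E
```

```text
cap (402, 162, 20, 19) (248, 145, 21, 18) [[ 0.6161598  -0.22990334  0.115     ]] [[ 0.61857223 -0.23026582  0.112     ]]
orange [[ 0.43080067 -0.30961419  0.121     ]]
pocket ((325.2352600097656, 193.558837890625), (21.584583282470703, 22.126909255981445), 77.47119140625) [[0.576, 0.06, 0.012], [0.592, -0.009, 0.012], [0.525, -0.025, 0.012], [0.509, 0.044, 0.012]] [[0.55070166 0.01746057 0.012     ]]
reader head top [[0.53, 0.453, 0.165], [0.529, 0.367, 0.165], [0.461, 0.371, 0.165], [0.462, 0.451, 0.165]]
stand [[0.556, 0.412, 0.01], [0.487, 0.367, 0.01], [0.443, 0.409, 0.01]]
wash [[0.36741787 0.40577286 0.178     ]] wipes [[0.82, 0.244, 0.085], [0.84, 0.024, 0.085], [0.717, 0.016, 0.085], [0.697, 0.227, 0.085]]
```

View pics/crop1.png

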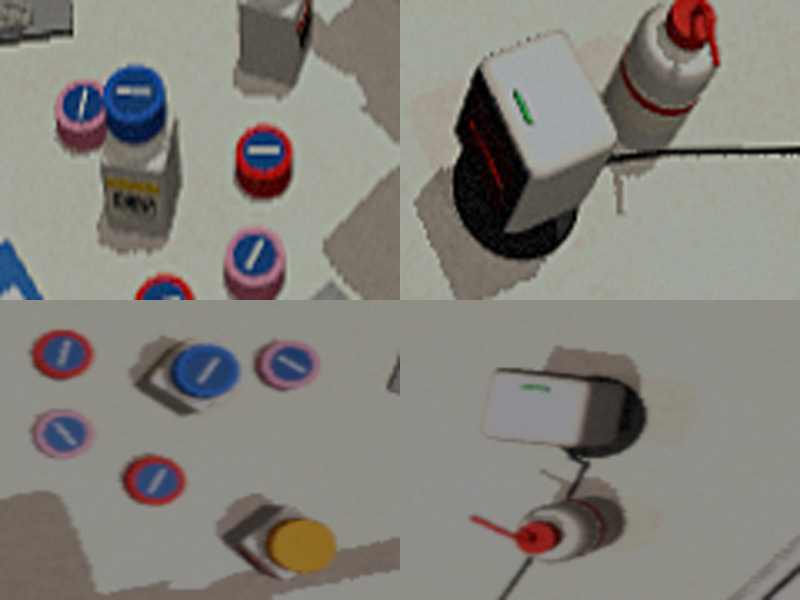

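The yellow (lab) label faces the scene camera. The reader's dark window is on the head's +x side and looks along world +x. I'll move over the jar for a close look with the wrist camera.

Call:
{"fn": "servo_tool", "kwargs": {
  "steps": [
    [[0.03,0.032,0.01,0,0,0],[0.06,0.064,0.02,0,0,0],[0.09,0.096,0.03,0,0,0],[0.12,0.128,0.04,0,0,0],[0.15,0.16,0.04,0,0,0],[0.18,0.192,0.04,0,0,0],[0.21,0.224,0.04,0,0,0],[0.23,0.25,0.04,0,0,0],[0.23,0.25,0.04,0,0,0],[0.23,0.25,0.04,0,0,0]]
  ]
}}

```text
clock: 1.15
position: [0.4867, -0.2918, 0.3436]
eef_rot: [-3.141, 0.001, 0.444]
wrist_force: [0.5, 0.0, 0.6]
gripper_width: 0.999
gripper_force: 0.0
```

```bash
python3 - <<'E'
from h import *
d=grab('wrist','w1'); print(np.round(d['state']['position'],3),np.round(d['state']['eef_rot'],3)); print(proj(d,[[.617,-.23,.121],[.617,-.23,.0]]))
t=load('top0');s=load('scene0')
h=cv2.cvtColor(t['color'],cv2.COLOR_RGB2HSV)
m=cv2.inRange(h,(0,0,150),(180,60,255)); m2=np.zeros_like(m); m2[188:228,155:205]=m[188:228,155:205]
c=max(cv2.findContours(m2,0,1)[0],key=cv2.contourArea); r=cv2.minAreaRect(c); print('head',r,onz(t,cv2.boxPoints(r),.165).round(3).tolist())
b=onz(t,cv2.boxPoints(r),.165); print(b.mean(0), np.linalg.norm(b[1]-b[0]),np.linalg.norm(b[2]-b[1]))
# scene: window red line
g=s['color'][285:350,390:420].astype(int); mm=(g[...,0]>g[...,1]+25)&(g[...,0]>g[...,2]+25); ys,xs=np.nonzero(mm); p=np.c_[xs+390,ys+285].astype(float); print(len(p),p.mean(0))
o,v=rays(s,[p.mean(0)]); k=(.110-o[2])/v[0,2]; print('red z.11',o+k*v[0])
v2=cv2.fitLine(p.astype(np.float32),2,0,.01,.01).ravel(); e=[p.mean(0)-8*v2[:2],p.mean(0)+8*v2[:2]]; q=onz(s,e,.11); print(q, np.degrees(np.arctan2(*(q[1]-q[0])[[1,0]])))
E
```

```text
[ 0.487 -0.292  0.344] [-3.141e+00  1.000e-03  4.440e-01]
[[322.23556507   4.92290216]
 [321.75528293  36.02572497]]Traceback (most recent call last):
  File "<stdin>", line 6, in <module>
ValueError: max() iterable argument is empty
```

View pics/w1.png

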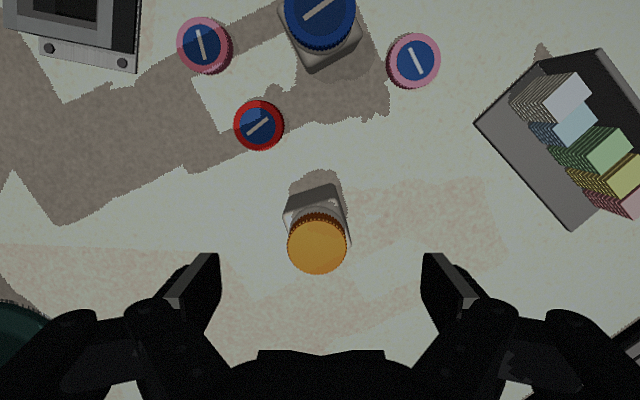

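The blue cap is at the top edge (318,25), so the jar is only partly visible. I'll move 70 mm nearer.

Call:
{"fn": "servo_tool", "kwargs": {
  "steps": [
    [[0.03,0.015,0,0,0,0],[0.06,0.03,0,0,0,0],[0.07,0.035,0,0,0,0],[0.07,0.035,0,0,0,0],[0.07,0.035,0,0,0,0]]
  ]
}}

```text
clock: 1.7
position: [0.5554, -0.2583, 0.3435]
eef_rot: [-3.141, 0.001, 0.441]
wrist_force: [-1.0, -0.3, -0.0]
gripper_width: 1.001
gripper_force: 0.0
```

```bash
python3 - <<'E'
from h import *
d=grab('wrist','w2'); print(np.round(d['state']['position'],3),np.round(d['state']['eef_rot'],3)); print(proj(d,[[.617,-.23,.121],[.617,-.23,.0]]))
x,y=proj(d,[[.617,-.23,.08]])[0].astype(int); x0,y0=max(x-100,0),max(y-75,0); cr=d['color'][y0:y0+150,x0:x0+200]; print('crop',x0,y0)
cv2.imwrite('pics/w2c.png',cv2.resize(cr,(800,600),interpolation=cv2.INTER_CUBIC)[:,:,::-1])
t=load('top0');s=load('scene0')
h=cv2.cvtColor(t['color'],cv2.COLOR_RGB2HSV); v0=h[208,180]; print(v0,h[240,150])
m=cv2.inRange(h,(0,0,int(v0[2])-12),(180,60,255)); m2=np.zeros_like(m); m2[194:225,160:202]=m[194:225,160:202]
c=max(cv2.findContours(m2,0,1)[0],key=cv2.contourArea); r=cv2.minAreaRect(c); b=onz(t,cv2.boxPoints(r),.165); print('head',r,b.round(3).tolist(),b.mean(0), np.linalg.norm(b[1]-b[0]),np.linalg.norm(b[2]-b[1]))
g=s['color'][285:350,390:420].astype(int); mm=(g[...,0]>g[...,1]+25)&(g[...,0]>g[...,2]+25); ys,xs=np.nonzero(mm); p=np.c_[xs+390,ys+285].astype(float); print(len(p),p.mean(0))
v2=cv2.fitLine(p.astype(np.float32),2,0,.01,.01).ravel(); e=[p.mean(0)-8*v2[:2],p.mean(0)+8*v2[:2]]; q=onz(s,e,.11); print('red',q,q.mean(0), np.degrees(np.arctan2(*(q[1]-q[0])[[1,0]])))
E
```

```text
[ 0.555 -0.258  0.344] [-3.141e+00  1.000e-03  4.410e-01]
[[322.79956771 105.44916425]
 [322.2018174  105.68439709]]
crop 222 30
[126   9 146] [ 24   9 141]
head ((177.5, 209.0), (30.0, 35.0), 90.0) [[0.535, 0.469, 0.165], [0.537, 0.375, 0.165], [0.455, 0.373, 0.165], [0.454, 0.466, 0.165]] [0.49518236 0.42095997 0.165     ] 0.09343346979561595 0.08151506224803161
37 [405.7027027  321.37837838]
red [[0.52985083 0.39752764 0.11      ]
 [0.53451671 0.43413379 0.11      ]] [0.53218377 0.41583072 0.11      ] 82.73615296398233
```

View pics/w2c.png

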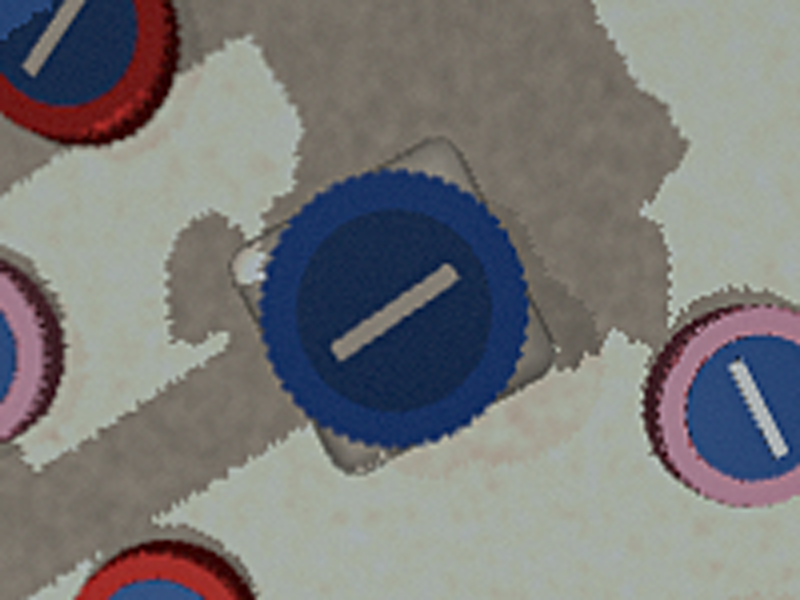

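The jar is seen from above. Its cap centre is at crop (395,308), about (0.616,-0.229). The body corners at (240,255), (440,137), (550,355) and (345,472) put the body edges at about -37°/53°. The yellow label faces about 53°, so the jar's yaw is about 143°. Now a close look at the holder.

Call:
{"fn": "servo_tool", "kwargs": {
  "steps": [
    [[-0.01,0.045,0,0,0,0],[-0.02,0.09,0,0,0,0],[-0.03,0.135,0,0,0,0],[-0.04,0.18,0,0,0,0],[-0.05,0.225,0,0,0,0],[-0.05,0.255,0,0,0,0],[-0.05,0.255,0,0,0,0],[-0.05,0.255,0,0,0,0]]
  ]
}}

```text
clock: 2.55
position: [0.506, -0.0029, 0.3441]
eef_rot: [3.141, 0.0, 0.443]
wrist_force: [1.0, 0.3, 0.8]
gripper_width: 0.998
gripper_force: 0.0
```

```bash
python3 - <<'E'
from h import *
w2=load('w2'); print('cap',onz(w2,[[222+395/4,30+308/4]],.121))
P=onz(w2,[[222+a/4,30+b/4] for a,b in [(240,255),(440,137),(550,355),(345,472)]],.08); print(P.round(4).tolist(),P.mean(0),[np.degrees(np.arctan2(*(P[(i+1)%4]-P[i])[[1,0]])) for i in range(4)])
d=grab('wrist','w3'); print(np.round(d['state']['position'],3),np.round(d['state']['eef_rot'],3))
x,y=proj(d,[[.551,.0175,.03]])[0].astype(int); x0,y0=max(x-120,0),max(y-90,0); cr=d['color'][y0:y0+180,x0:x0+240]; print('crop',x0,y0,cr.shape)
cv2.imwrite('pics/w3c.png',cv2.resize(cr,None,fx=10/3,fy=10/3,interpolation=cv2.INTER_CUBIC)[:,:,::-1])
E
```

```text
cap [[ 0.61512785 -0.22898359  0.121     ]]
[[0.6104, -0.1906, 0.08], [0.6543, -0.222, 0.08], [0.6211, -0.2675, 0.08], [0.5744, -0.2346, 0.08]] [ 0.61504546 -0.22868489  0.08      ] [np.float64(-35.623867260271474), np.float64(-126.04821928016565), np.float64(144.8120645408383), np.float64(50.738757081181504)]
[ 0.506 -0.003  0.344] [3.141 0.    0.443]
crop 201 33 (180, 240, 3)
```

View pics/w3c.png

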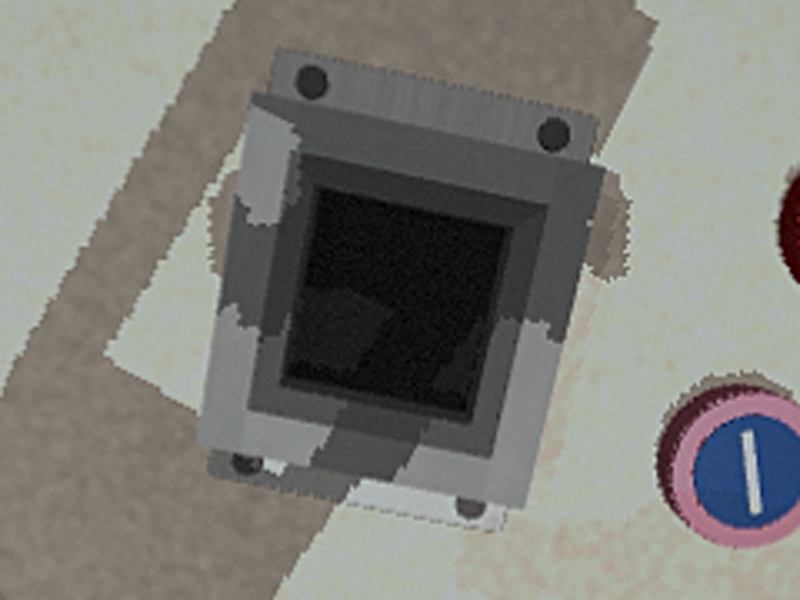

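The holder is seen from above. Block-top corners are near crop (253,93), (605,168), (525,510) and (198,445), and the mouth corners near (305,152), (548,205), (493,457) and (250,408). I'll convert these to world points.

```bash
python3 - <<'E'
from h import *
d=load('w3')
for n,c,z in [('block',[(253,93),(605,168),(525,510),(198,445)],.052),('mouth',[(305,152),(548,205),(493,457),(250,408)],.052),('pocket',[(317,187),(512,227),(472,420),(283,385)],.042)]:
    P=onz(d,[[201+a*.3,33+b*.3] for a,b in c],z); e=np.roll(P,-1,0)-P
    print(n,P.mean(0).round(4),np.linalg.norm(e,axis=1).round(4),np.degrees(np.arctan2(e[:,1],e[:,0])).round(1))
# holder: refine with bolts? plate corners z~.006
P=onz(d,[[201+a*.3,33+b*.3] for a,b in [(312,82),(554,134),(470,506),(247,461)]],.006);print('bolts',P.mean(0),(P[0]+P[2])/2,(P[1]+P[3])/2)
# reader stand, scene: project hypotheses
s=load('scene0');t=load('top0')
g=t['color'][180:240,150:225].max(2); m=(g<60).astype(np.uint8); ys,xs=np.nonzero(m); print('dark top bbox',xs.min()+150,xs.max()+150,ys.min()+180,ys.max()+180)
for X in [(.487,.421),(.495,.418),(.5,.416)]:
    a=np.linspace(0,2*np.pi,60); C=np.c_[X[0]+.048*np.cos(a),X[1]+.048*np.sin(a),0*a]
    for q in (t,s):
        p=proj(q,C); print(X,p.min(0).round(1),p.max(0).round(1))
gs=s['color'][300:352,390:450].max(2); m=(gs<45).astype(np.uint8); ys,xs=np.nonzero(m); print('dark scene',xs.min()+390,xs.max()+390,ys.min()+300,ys.max()+300)
E
```

```text
block [0.5478 0.0189 0.052 ] [0.1094 0.1099 0.1096 0.1096] [ -76.  -165.9  103.9   14. ]
mouth [0.5488 0.0181 0.052 ] [0.0764 0.0805 0.0806 0.0808] [ -76.3 -165.6  103.9   11.4]
pocket [0.5485 0.019  0.042 ] [0.0632 0.063  0.0638 0.0637] [ -75.7 -165.4  104.9   14.1]
bolts [0.54773667 0.01913912 0.006     ] [0.54762991 0.01912088 0.006     ] [0.54784344 0.01915736 0.006     ]
dark top bbox 178 213 196 239
(0.487, 0.421) [182.2 196.7] [212.9 227. ]
(0.487, 0.421) [394.8 314. ] [432.5 350.4]
(0.495, 0.418) [183.2 194.2] [213.9 224.5]
(0.495, 0.418) [391.6 314.4] [429.3 350.8]
(0.5, 0.416) [183.9 192.7] [214.6 222.9]
(0.5, 0.416) [389.5 314.6] [427.3 351.1]
dark scene 396 449 300 348
```

The holder is at (0.548, 0.019) with yaw 14° mod 90. The reader window is near (0.532, 0.415) and looks along about -6.5°. Next is the grasp: move above the cap, descend to TCP z = 0.160, then close.

Call:
{"fn": "servo_tool", "kwargs": {
  "steps": [
    [[0.02,-0.045,0,0,0,0],[0.04,-0.09,0,0,0,0],[0.06,-0.135,0,0,0,0],[0.08,-0.18,0,0,0,0],[0.1,-0.215,0,0,0,0],[0.109,-0.226,0,0,0,0],[0.109,-0.226,-0.03,0,0,0],[0.109,-0.226,-0.07,0,0,0],[0.109,-0.226,-0.09,0,0,0],[0.109,-0.226,-0.09,0,0,0],[0.109,-0.226,-0.09,0,0,0]]
  ]
}}

```text
clock: 3.7
position: [0.6153, -0.2291, 0.2541]
eef_rot: [-3.141, 0.0, 0.441]
wrist_force: [0.6, 0.2, 0.3]
gripper_width: 0.998
gripper_force: 0.0
```

Call:
{"fn": "servo_tool", "kwargs": {
  "steps": [
    [[0,0,-0.03,0,0,0],[0,0,-0.06,0,0,0],[0,0,-0.08,0,0,0],[0,0,-0.094,0,0,0],[0,0,-0.094,0,0,0],[0,0,-0.094,0,0,0]]
  ]
}}

```text
clock: 4.3
position: [0.6164, -0.2289, 0.1613]
eef_rot: [3.14, -0.001, 0.442]
wrist_force: [0.8, -0.5, -0.1]
gripper_width: 0.999
gripper_force: 0.0
```

Call:
{"fn": "servo_tool", "kwargs": {
  "steps": [
    [[0,0,0,0,0,0],[0,0,0,0,0,0],[0,0,0,0,0,0],[0,0,0,0,0,0],[0,0,0,0,0,0],[0,0,0,0,0,0],[0,0,0,0,0,0],[0,0,0,0,0,0]]
  ],
  "claw": 1,
  "squeeze": 70
}}

```text
clock: 5.1
position: [0.6163, -0.2288, 0.1617]
eef_rot: [3.14, -0.002, 0.442]
wrist_force: [-1.1, 0.7, 6.7]
gripper_width: 0.647
gripper_force: 72.3
```

Call:
{"fn": "servo_tool", "kwargs": {
  "steps": [
    [[0,0,0.02,0,0,0],[0,0,0.05,0,0,0],[0,0,0.09,0,0,0],[0,0,0.12,0,0,0],[0,0.02,0.13,0,0,6],[0,0.05,0.13,0,0,14],[0,0.08,0.13,0,0,22],[0,0.11,0.13,0,0,30],[0,0.14,0.13,0,0,38],[0,0.17,0.13,0,0,46],[0,0.2,0.13,0,0,54],[0,0.23,0.13,0,0,62]]
  ]
}}

```text
clock: 6.3
position: [0.6151, 0.0029, 0.29]
eef_rot: [-3.141, -0.0, 1.53]
wrist_force: [0.4, -0.3, -2.1]
gripper_width: 0.64
gripper_force: 74.6
```

Call:
{"fn": "servo_tool", "kwargs": {
  "steps": [
    [[0,0.03,0,0,0,8],[0,0.06,0,0,0,16],[0,0.09,0,0,0,24],[0,0.12,0,0,0,32],[0.01,0.15,0,0,0,40],[0.01,0.18,0,0,0,48],[0.01,0.21,0,0,0,56],[0.01,0.24,0,0,0,64],[0.02,0.27,0,0,0,72],[0.02,0.3,0,0,0,80],[0.02,0.31,0,0,0,84],[0.02,0.31,0,0,0,84]]
  ]
}}

```text
clock: 7.5
position: [0.6349, 0.3134, 0.2895]
eef_rot: [3.141, -0.001, 2.993]
wrist_force: [-0.2, -0.6, -2.5]
gripper_width: 0.646
gripper_force: 74.8
```

Call:
{"fn": "servo_tool", "kwargs": {
  "steps": [
    [[0,0.02,0,0,0,8],[0,0.04,0,0,0,16],[0,0.06,0,0,0,24],[0,0.08,0,0,0,32],[0,0.09,0,0,0,40],[0,0.09,-0.01,0,0,48],[0,0.09,-0.02,0,0,56],[0,0.09,-0.04,0,0,62],[0,0.09,-0.055,0,0,64],[0,0.09,-0.06,0,0,64],[0,0.09,-0.06,0,0,64],[0,0.09,-0.06,0,0,64]]
  ]
}}

```text
clock: 8.7
position: [0.636, 0.4013, 0.2307]
eef_rot: [-3.141, 0.001, -2.178]
wrist_force: [0.0, 0.6, -2.2]
gripper_width: 0.645
gripper_force: 74.9
```

```bash
python3 - <<'E'
from h import *
s=grab('scene','s4'); t=grab('top','t4'); print(np.round(s['state']['position'],3),np.round(s['state']['eef_rot'],3))
f=lambda i: cv2.resize(i,(400,300),interpolation=cv2.INTER_CUBIC)
cv2.imwrite('pics/c4.png',np.hstack([f(s['color'][260:380,330:490]),f(t['color'][150:255,130:270])])[:,:,::-1])
E
```

```text
[0.636 0.401 0.231] [-3.141e+00  1.000e-03 -2.178e+00]
```

View pics/c4.png

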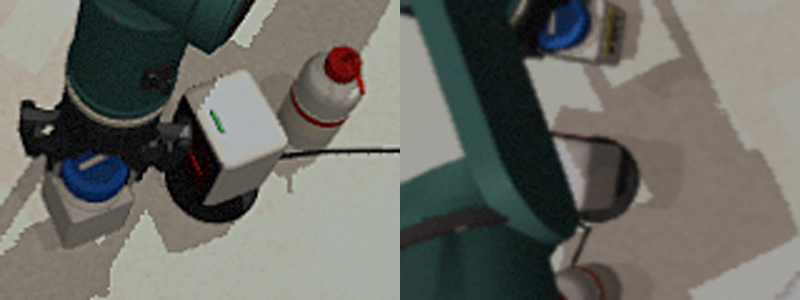

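In the left view the jar is upright in front of the window. In the right view the yellow label faces world -y at (615,30), so the green label faces the reader. I'll hold, then turn -90° to show the lab label.

Call:
{"fn": "servo_tool", "kwargs": {
  "steps": [
    [[0,0,0,0,0,0],[0,0,0,0,0,0],[0,0,0,0,0,0],[0,0,0,0,0,0],[0,0,0,0,0,0],[0,0,0,0,0,-6],[0,0,0,0,0,-14],[0,0,0,0,0,-22],[0,0,0,0,0,-30],[0,0,0,0,0,-38],[0,0,0,0,0,-46],[0,0,0,0,0,-54]]
  ]
}}

```text
clock: 10.0
position: [0.6355, 0.4016, 0.2298]
eef_rot: [-3.141, -0.0, -3.124]
wrist_force: [0.1, -0.7, -3.4]
gripper_width: 0.642
gripper_force: 74.9
```

Call:
{"fn": "servo_tool", "kwargs": {
  "steps": [
    [[0,0,0,0,0,-8],[0,0,0,0,0,-16],[0,0,0,0,0,-24],[0,0,0,0,0,-32],[0,0,0,0,0,-36],[0,0,0,0,0,-36],[0,0,0,0,0,-36],[0,0,0,0,0,-36],[0,0,0,0,0,-36],[0,0,0,0,0,-36],[0,0,0,0,0,-36],[0,0,0,0,0,-36]]
  ]
}}

```text
clock: 11.2
position: [0.6355, 0.4016, 0.2299]
eef_rot: [-3.141, 0.0, 2.536]
wrist_force: [0.5, 0.3, -1.6]
gripper_width: 0.641
gripper_force: 74.9
```

```bash
python3 - <<'E'
from h import *
s=grab('scene','s5'); t=grab('top','t5'); print(np.round(s['state']['position'],3),np.round(s['state']['eef_rot'],3))
f=lambda i: cv2.resize(i,(400,300),interpolation=cv2.INTER_CUBIC)
cv2.imwrite('pics/c5.png',np.hstack([f(s['color'][260:380,330:490]),f(t['color'][150:255,130:270])])[:,:,::-1])
E
```

```text
[0.636 0.402 0.23 ] [-3.141  0.     2.536]
```

View pics/c5.png

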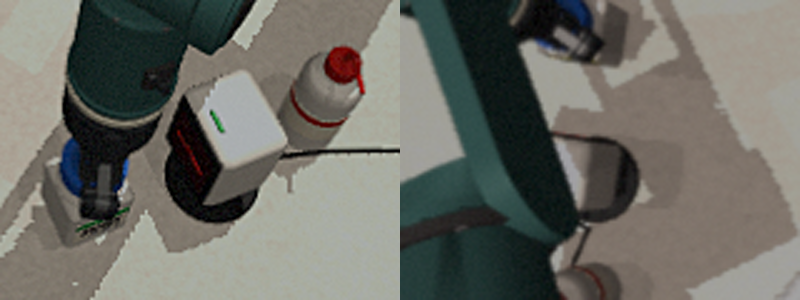

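The green label now faces +y (left view, (105,222)), so the yellow one faces the reader. It has held still for over 0.7 s. Next I'll carry the jar over the holder, turning -69.5°.

Call:
{"fn": "servo_tool", "kwargs": {
  "steps": [
    [[0,0,0.02,0,0,0],[0,0,0.05,0,0,0],[0,-0.02,0.06,0,0,-6],[-0.01,-0.05,0.06,0,0,-14],[-0.02,-0.08,0.06,0,0,-22],[-0.03,-0.11,0.06,0,0,-30],[-0.035,-0.14,0.06,0,0,-38],[-0.04,-0.17,0.06,0,0,-46],[-0.05,-0.2,0.06,0,0,-54],[-0.05,-0.23,0.06,0,0,-62],[-0.06,-0.26,0.06,0,0,-67],[-0.07,-0.29,0.06,0,0,-69.5]]
  ]
}}

```text
clock: 12.5
position: [0.5654, 0.1104, 0.2902]
eef_rot: [3.141, -0.0, 1.32]
wrist_force: [0.5, -0.0, -3.5]
gripper_width: 0.643
gripper_force: 75.0
```

Call:
{"fn": "servo_tool", "kwargs": {
  "steps": [
    [[-0.005,-0.03,0,0,0,0],[-0.01,-0.06,0,0,0,0],[-0.015,-0.085,0,0,0,0],[-0.0175,-0.0915,0,0,0,0],[-0.0175,-0.0915,-0.02,0,0,0],[-0.0175,-0.0915,-0.04,0,0,0],[-0.0175,-0.0915,-0.04,0,0,0],[-0.0175,-0.0915,-0.04,0,0,0]]
  ]
}}

```text
clock: 13.3
position: [0.548, 0.0206, 0.25]
eef_rot: [-3.141, -0.0, 1.324]
wrist_force: [-0.3, 0.6, -1.5]
gripper_width: 0.645
gripper_force: 75.1
```

```bash
python3 - <<'E'
from h import *
s=grab('scene','s6'); t=grab('wrist','w6'); print(np.round(s['state']['position'],4),np.round(s['state']['eef_rot'],3), np.degrees(s['state']['joint_pos']).round())
f=lambda i: cv2.resize(i,(400,300),interpolation=cv2.INTER_CUBIC)
cv2.imwrite('pics/c6.png',np.hstack([f(s['color'][165:255,260:380]),f(t['color'][100:400,120:520])])[:,:,::-1])
E
```

```text
[0.548  0.0206 0.25  ] [-3.141 -0.     1.324] [-5. 20. 97.  0. 64.  9.]
```

View pics/c6.png

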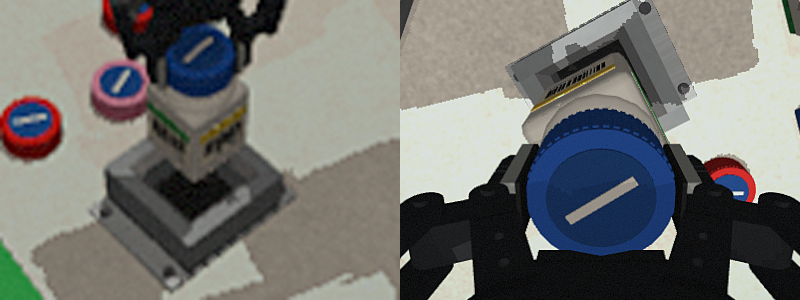

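In the wrist view the yellow band's slope matches the holder edge (about -25°), so the jar is aligned over the pocket. Lowering it now.

Call:
{"fn": "servo_tool", "kwargs": {
  "steps": [
    [[0,0,-0.015,0,0,0],[0,0,-0.03,0,0,0],[0,0,-0.036,0,0,0],[0,0,-0.042,0,0,0],[0,0,-0.048,0,0,0],[0,0,-0.054,0,0,0],[0,0,-0.06,0,0,0],[0,0,-0.06,0,0,0]]
  ]
}}

```text
clock: 14.2
position: [0.548, 0.0202, 0.1892]
eef_rot: [-3.141, -0.0, 1.323]
wrist_force: [0.7, 0.2, -3.4]
gripper_width: 0.641
gripper_force: 75.1
```

Call:
{"fn": "servo_tool", "kwargs": {
  "steps": [
    [[0,0,-0.006,0,0,0],[0,0,-0.011,0,0,0],[0,0,-0.014,0,0,0],[0,0,-0.016,0,0,0],[0,0,-0.016,0,0,0],[0,0,-0.016,0,0,0]]
  ]
}}

```text
clock: 14.8
position: [0.5481, 0.0201, 0.174]
eef_rot: [3.141, -0.0, 1.323]
wrist_force: [0.7, 0.2, -1.4]
gripper_width: 0.645
gripper_force: 75.3
```

Call:
{"fn": "servo_tool", "kwargs": {
  "steps": [
    [[0,0,-0.001,0,0,0],[0,0,-0.002,0,0,0],[0,0,-0.002,0,0,0],[0,0,-0.002,0,0,0]]
  ]
}}

```text
clock: 15.2
position: [0.5483, 0.0202, 0.1733]
eef_rot: [3.141, -0.0, 1.323]
wrist_force: [-3.3, 0.8, 12.6]
gripper_width: 0.643
gripper_force: 76.5
```

The jar is on the floor: it stopped at z = 0.1733 with 12.6 N upward on the tool. I'll unscrew counter-clockwise, following the thread's rise of 0.05 mm per degree.

Call:
{"fn": "servo_tool", "kwargs": {
  "steps": [
    [[0,0,0.001,0,0,0],[0,0,0.0015,0,0,8],[0,0,0.0019,0,0,16],[0,0,0.0023,0,0,24],[0,0,0.0027,0,0,32],[0,0,0.0031,0,0,40],[0,0,0.0035,0,0,48],[0,0,0.0039,0,0,56],[0,0,0.0043,0,0,64],[0,0,0.0047,0,0,72],[0,0,0.0051,0,0,80],[0,0,0.0055,0,0,88]]
  ]
}}

```text
clock: 16.4
position: [0.548, 0.02, 0.1775]
eef_rot: [-3.141, 0.0, 2.865]
wrist_force: [-0.1, -0.3, 0.6]
gripper_width: 0.64
gripper_force: 75.3
```

Call:
{"fn": "servo_tool", "kwargs": {
  "steps": [
    [[0,0,0.0004,0,0,8],[0,0,0.0008,0,0,16],[0,0,0.0012,0,0,24],[0,0,0.0016,0,0,32],[0,0,0.002,0,0,40],[0,0,0.0024,0,0,48],[0,0,0.0028,0,0,56],[0,0,0.0032,0,0,64],[0,0,0.0035,0,0,70],[0,0,0.0035,0,0,70],[0,0,0.0035,0,0,70]]
  ]
}}

```text
clock: 17.5
position: [0.548, 0.02, 0.1809]
eef_rot: [-3.141, -0.0, -2.205]
wrist_force: [-0.3, -0.1, -0.0]
gripper_width: 0.644
gripper_force: 75.3
```

Call:
{"fn": "servo_tool", "kwargs": {
  "steps": [
    [[0,0,0.001,0,0,0],[0,0,0.002,0,0,0],[0,0,0.004,0,0,0],[0,0,0.004,0,0,0],[0,0,0.004,0,0,0]]
  ]
}}

```text
clock: 18.0
position: [0.5481, 0.0201, 0.185]
eef_rot: [-3.141, 0.0, -2.203]
wrist_force: [0.2, -1.2, 0.1]
gripper_width: 0.645
gripper_force: 75.3
```

Call:
{"fn": "servo_tool", "kwargs": {
  "steps": [
    [[0,0,0.003,0,0,0],[0,0,0.007,0,0,0],[0,0,0.012,0,0,0],[0,0,0.017,0,0,0],[0,0,0.021,0,0,0],[0,0,0.023,0,0,0],[0,0,0.023,0,0,0],[0,0,0.023,0,0,0],[0,0,0.023,0,0,0]]
  ]
}}

```text
clock: 18.9
position: [0.5479, 0.0201, 0.2077]
eef_rot: [3.141, -0.0, -2.202]
wrist_force: [-0.5, -0.3, -1.2]
gripper_width: 0.645
gripper_force: 75.3
```

```bash
python3 - <<'E'
from h import *
s=grab('scene','s7'); t=grab('wrist','w7'); print(np.round(s['state']['position'],4),np.round(s['state']['wrist_force'],2))
f=lambda i: cv2.resize(i,(400,300),interpolation=cv2.INTER_CUBIC)
cv2.imwrite('pics/c7.png',np.hstack([f(s['color'][165:255,260:380]),f(t['color'][100:400,120:520])])[:,:,::-1])
E
```

```text
[0.5479 0.0201 0.2077] [-0.51 -0.3  -1.17]
```

View pics/c7.png

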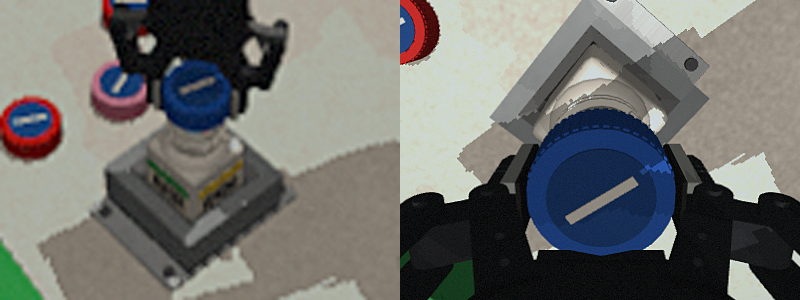

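The jar is down in the pocket with its threaded neck visible (left view, (200,145)). The cap is held level above it, about 17 mm over the mouth. Handing in.

```bash
python3 -c "
from plant import env
print(env.close_job())"
```

```text
the job is handed in; nothing more can be done
None
```

Job handed in at about 19 s; the hand-in returned no verdict. Both labels were shown to the reader, green then yellow. The jar is down in the holder and its blue cap is unscrewed and held level about 17 mm above the mouth.

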